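# Isolate the relay rail and point out the wrong relay

### The job

One relay on the mounting plate's rail is the wrong type, the grey one among the blue, and a fitter is coming to swap it. With a fingertip push the black lever of the white breaker fully over to off (it now leans to the slotted duct; off is towards the terminal strip), then point at the grey relay from straight above: fingertips a centimetre or two over the middle of its orange tab, without touching it, for at least two seconds, and finish still pointing. Touch no relay on the rail, and leave the spare relay, the screwdriver and the cutters where they are.

Things in the scene. Friction and masses are not known exactly. Their poses are not given: they have to be found in the camera images.
- plate: Bare metal plate lying on the bench, 200 x 212 mm, 3 mm thick, fixed; origin under its centre, on the bench; turned up to 0.3 rad. x runs across the rail from the cream terminal strip (x = -72 mm) to the grey slotted duct (x = +70 mm, 42 mm high), y along the rail towards the breaker, z up. On the rail (x = 0): breaker at y = +53.5 mm, relays at y = +10, -23.5 and -57 mm.
- breaker: White two-pole breaker fixed on the rail, 36 mm (y) x 85 mm (x); origin in the middle of its underside, 3 mm above the bench; axes as for the plate. The lever stands out of its raised flat face (45 mm long in x, centred), which lies 74 mm above the bench.
- lever (a joint): Breaker lever, rad: 0 = on (leaning 0.6 rad from upright towards the duct, plate +x), 1.2 = off (leaning 0.6 towards the terminal strip, plate -x). It turns about a line along plate y, 61 mm above the bench over the breaker's middle. A spring resists with about 4 N at the tip (7 N near the face) until half-way, then snaps it to the far stop.
- lever_tip (a point): Middle of the free end of the black breaker lever, 34 mm from its pivot, about 89 mm above the bench while the lever leans. The end is a cross bar 31 mm long (plate y), 8.5 mm thick and 9 mm deep. Axes turn with the lever.
- relay_grey_tab (a point): Top of the orange tab of the grey relay, over the middle of the relay, 71 mm above the bench: the place to point at. The relay is 62 mm long (plate x), 28 mm wide (plate y) and 64 mm tall, snapped on the rail and fixed. It stands in any of the three relay places. Axes as for the plate.
- relay_blue_a_tab (a point): Top of the orange tab of one of the two blue relays on the rail (62 x 28 mm, 64 mm tall, like the grey one). Axes as for the plate. It changes places with the grey one from start to start. Not to be touched.
- relay_blue_b_tab (a point): Top of the orange tab of one of the two blue relays on the rail (62 x 28 mm, 64 mm tall, like the grey one). Axes as for the plate. It changes places with the grey one from start to start. Not to be touched.
- spare_mid (a point): Centre, 32 mm above the bench, of the loose spare blue relay (62 x 28 x 64 mm) standing upright on the bench beside the plate, on the side away from the breaker. Leave it alone.
- screwdriver: Loose small black and yellow screwdriver, 154 mm long, 19 mm thick, lying on the bench beside the plate on the breaker's side; origin on the bench under its middle, y along it towards the handle. Leave it alone.
- cutters: Loose red-handled side cutters, 130 x 59 x 13 mm, lying on the bench to the robot's right; origin on the bench under its middle, y along it towards the handles. Leave them alone.
- relay_grey: The grey relay on the rail whose tab is listed above; origin at the middle of its underside, 7 mm above the bench; axes as for the plate.
- relay_blue_a: The blue relay on the rail whose tab is listed above; origin at the middle of its underside, 7 mm above the bench; axes as for the plate.
- relay_blue_b: The blue relay on the rail whose tab is listed above; origin at the middle of its underside, 7 mm above the bench; axes as for the plate.

How it is judged:
On the way, in this order (a step that is already met when the one before it is completed fails the run):
1. the breaker lever is pushed fully over to off (value of joint lever above 1.1 rad), for 0.2 s.
2. the tool points at the grey relay from just above its orange tab for two seconds (horizontal distance between the grasp point and relay_grey_tab below 0.012 m and z of the grasp point in the frame of relay_grey_tab between 0.008 and 0.06 m), for 2 s.
At the end, for the whole second after the job is handed in: The breaker lever is off (over 1.1 rad); the grasp point is within 12 mm sideways of the middle of the grey relay's orange tab and 8 to 60 mm above its top, touching nothing; the spare relay, screwdriver and cutters lie within 10 mm of where they were (all of step 2 and value of joint lever above 1.1 rad and distance of each of spare_mid, screwdriver, cutters from where it was at the start of the episode below 0.01 m).
It fails at once if a relay on the rail is touched (contact force between any of the fingers, the arm and relay_grey above 0.5 N or contact force between any of the fingers, the arm and relay_blue_a above 0.5 N or contact force between any of the fingers, the arm and relay_blue_b above 0.5 N).
It fails at once if something other than the fingers pushes the breaker or its lever (contact force between the arm and breaker above 1 N).
It fails at once if a bystander is moved or lifted: spare relay (distance of spare_mid from where it was at the start of the episode above 0.01 m).
It fails at once if a bystander is moved or lifted: screwdriver (distance of screwdriver from where it was at the start of the episode above 0.01 m).
It fails at once if a bystander is moved or lifted: side cutters (distance of cutters from where it was at the start of the episode above 0.01 m).
It also fails if it takes over 43 s, if anything falls off the work surface, if the arm or the gripper's body presses on something with over 40 N, if the wrist force passes 120 N, or if a joint passes its speed limit or range.

### The arm

A 7-joint arm with a two-finger parallel gripper is mounted at the origin on a cart in front of the work surface, level with it; the furniture and walls round the work are solid. World frame = base frame: x ahead of the robot, y to its left, z up, the work surface at z = 0. Lengths are in m, angles in rad, forces in N, time in s.
With the tool pointing down it reaches from about 0.4 to 0.875 m from the base axis. Payload 19.3 kg.
Tool frame: the origin (TCP) lies between the finger pads; the fingertips stand 19 mm ahead of it and the grasp point (between the pads) is the TCP (bot.tcp_to_tips is the z of the fingertips in the tool frame, in m); z points along the fingers, y is the line along which they close (so a half turn about z gives the same grasp; the last joint's range is limited). The gripper opens to 85 mm and grips with 20 to 120 N. Pads are 22 mm wide; open, the fingers measure 114 mm over their backs; the gripper's body (76 mm by 85 mm) begins 54 mm behind the grasp point. The pads swing forward as they close: fully open they stand 13 mm farther back than shut.
Start: joints at [-1.223, 0.521, -0.036, 1.599, 0.021, 1.021, -0.113], TCP at [0.254, 0.571, 0.25] pointing down, gripper open.
Joint ranges: [-2.91, 2.91], [-0.3, 2.13], [-1.5, 1.42], [0.17, 2.43], [-1.26, 4.41], [0.16, 1.93], [-2.52, 2.52]. Speed limits (rad/s): [1.89, 1.89, 2.39, 2.39, 3.01, 3.01, 3.01].

### API

Orientations are given as [roll, pitch, yaw] about the fixed x, y, z axes, in that order (R = Rz(yaw) Ry(pitch) Rx(roll)).
In Python, from workcell import status, grab_frame, camera_params, bot, search_frame, silhouettes gives the robot as it stands.
- The arm moves only by the shell command python3 -m creep 'ROWS' [FORCE]. ROWS is JSON, a list of rows, each a list of 5 numbers: the shift along the tool's x, y, z in units of 60 mm (1.0 is 60 mm), then the turn about the tool's z in units of 8 degrees (1.0 is 8 degrees), then the opening, from 0 (shut) to 1 (fully open). In form: [[x, y, z, twist, hand], ...]. A call has 1 to 5 rows; each row is the pose to reach, as a shift and turn from the pose commanded when the call began, along the tool's axes at that moment; what a row does not reach only later rows make up. A row lasts 1/8 s, in which the tool goes at most 62.5 mm and 10.7 degrees, less where a joint would pass 70% of its speed; a pose out of reach is approached as far as the arm can. A call with a gripper value outside its range is refused whole. The fingers move at their own pace and stop on an object; FORCE is the grip in N (left out, the last holds). Time passes only in rows, so rows that repeat a pose let the fingers close. It gives the time, the measured TCP pose, the force, the opening and the grip force at its end, in the units of the state.
- status.observe(): the state, without advancing time (a new reading comes with each control period).
- grab_frame(name): name is "side" or "top"; returns the picture (400x640x3 uint8, blue, green, red); there is no depth.
- camera_params(name): a dict with "K" (3x3 intrinsics, pixels), "rvec" (rotation vector, rad) and "tvec" (3), from world to camera coordinates, as OpenCV has them. Camera axes: x right, y down, z forward; pixel columns grow to the right and rows downward; lengths in m; the calibration is good to about 2 mm. A picture is of the moment at which its call begins. camera_params takes no time and is no camera call.
- bot.job_done(): hands the job in; it is judged then, once.
Trained networks look in the newest picture that a camera, given by its name, has taken for a name from the list of things; names that differ only in an ending like _2 or _b are one class to them, and where a whole thing is asked for, a point or a joint stands for the part that bears it (a point fixed in the world has none). Each returns a list of dicts, best first, with "p" (0 to 1); they miss things now and then, are a little off and sometimes report something else, mostly with a low value. They report only what shows in the picture. A call takes as long as a camera call.
- search_frame(camera, name): "extent" ([left, top, right, bottom] as shares, 0 to 1, of the picture: columns of its width, rows of its height, round what is visible of it).
- silhouettes(camera, name): "mask" (400x640 bool, what is visible of it) and "extent" ([left, top, right, bottom] as shares, 0 to 1, of the picture: columns of its width, rows of its height, round what is visible of it).
The state is a dict: "clock": time; "qpos": joint angles; "qd": joint speeds; "joint_efforts": joint torques, N m; "position": TCP position; "tool_rot": TCP orientation; "force": force on the tool from outside, world axes, zero at the start; "moment": the same for the moment, N m; "grip_width": finger opening in m; "finger_force": force on a finger pad.
Only numpy, scipy, OpenCV 4.12 (cv2) and the standard library are available. Lean on these libraries where they do the work, as an engineer would, in place of code of your own. Each camera call takes 0.05 s, during which the arm holds its last target. There are 200 camera calls.

## Working session

There is one attempt and no reset: what is moved stays moved. The work goes in short steps, Python scripts to look and compute and a shell command to move; the robot and the scene stay as the last step left them, time stands still between calls to the robot, and variables do not carry over. Pictures are saved under pics/ and viewed, at most 10 in all, crops included, and the job is handed in when it is done.

```bash
mkdir -p pics
cat > h.py <<'E'
import numpy as np,cv2
from workcell import status, grab_frame, camera_params, bot, search_frame, silhouettes
def cam(n):
    c=camera_params(n);R=cv2.Rodrigues(np.array(c["rvec"],float))[0];return np.array(c["K"]),R,np.array(c["tvec"],float).ravel()
def proj(n,p):
    K,R,t=cam(n);q=K@(R@np.array(p,float)+t);return q[:2]/q[2]
def back(n,uv,z):
    K,R,t=cam(n);d=R.T@np.linalg.inv(K)@np.array([uv[0],uv[1],1.]);c=-R.T@t
    return c+d*(z-c[2])/d[2]
E
python3 - <<'E'
from h import *
for n in("side","top"):
    im=grab_frame(n);cv2.imwrite(f"pics/{n}0.png",im)
    K,R,t=cam(n);print(n,(-R.T@t).round(3),R[2].round(2))
    for k in("plate","breaker","lever","lever_tip","relay_grey","relay_grey_tab","relay_blue_a","spare_mid"):
        for d in search_frame(n,k)[:3]:
            e=np.array(d["extent"])*[640,400,640,400];print(k,round(d["p"],2),e.round(0))
s=status.observe();print(s["clock"],s["position"],s["tool_rot"],s["grip_width"],bot.tcp_to_tips)
E
```

```text
side [ 0.896 -1.095  1.343] [-0.25  0.6  -0.76]
plate 0.97 [287. 171. 366. 232.]
breaker 0.91 [315. 173. 343. 197.]
relay_grey 0.74 [313. 190. 332. 209.]
relay_grey_tab 0.51 [316. 194. 334. 210.]
relay_blue_a 0.78 [306. 199. 330. 218.]
relay_blue_a 0.68 [319. 186. 336. 202.]
relay_blue_a 0.43 [329. 167. 353. 173.]
spare_mid 0.82 [295. 223. 320. 241.]
top [ 0.348 -0.106  1.099] [ 0.16  0.01 -0.99]
plate 0.6 [274. 179. 356. 253.]
breaker 0.89 [287. 198. 303. 233.]
lever_tip 0.48 [306. 203. 316. 229.]
relay_grey 0.55 [321. 202. 330. 227.]
relay_grey_tab 0.56 [318. 203. 332. 228.]
relay_blue_a 0.64 [330. 203. 340. 231.]
relay_blue_a 0.51 [303. 205. 316. 230.]
spare_mid 0.64 [365. 202. 380. 228.]
0.9 [0.25362874 0.57120948 0.25028402] [-3.14153254e+00  2.79576907e-05  2.72375900e+00] 0.08536790100354794 0.019
```

View pics/top0.png

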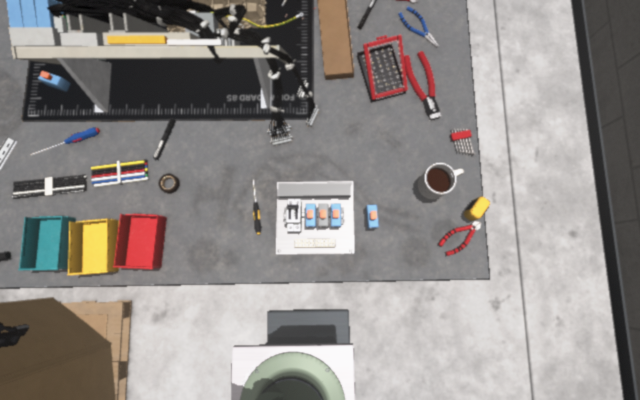

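View pics/side0.png

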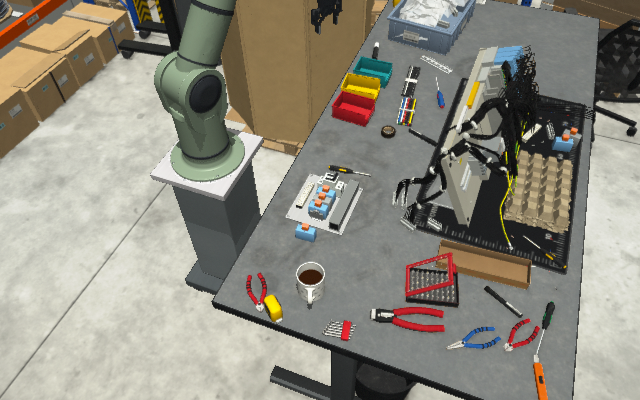

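Run:
```python
from h import *
a=cv2.imread("pics/top0.png")[165:265,240:390];b=cv2.imread("pics/side0.png")[160:245,275:385]
cv2.imwrite("pics/tz.png",cv2.resize(a,None,fx=5,fy=5,interpolation=cv2.INTER_CUBIC))
cv2.imwrite("pics/sz.png",cv2.resize(b,None,fx=7,fy=7,interpolation=cv2.INTER_CUBIC))
for n in("top","side"):
    print(n,"tcp",proj(n,[.254,.571,.25]),"base",proj(n,[0,0,0]))
    im=cv2.imread(f"pics/{n}0.png");h=cv2.cvtColor(im,cv2.COLOR_BGR2HSV)
    m=cv2.inRange(h,(4,120,120),(16,255,255))
    N,L,S,C=cv2.connectedComponentsWithStats(m)
    for i in range(1,N):
        if S[i,4]>8 and abs(C[i][0]-330)<60 and abs(C[i][1]-210)<40: print(C[i].round(1),S[i,4],back(n,C[i],.071).round(3))
```

```text
top tcp [  4.23685121 320.00970618] base [292.24597993 406.41994684]
side tcp [326.07669578  26.27946758] base [207.15748597 153.7624926 ]
[325.4 188.1] 32 [ 0.492 -0.061  0.071]
[321.6 195.8] 39 [ 0.492 -0.097  0.071]
[317.5 202.8] 37 [ 0.49  -0.129  0.071]
[304.8 226.2] 39 [ 0.488 -0.229  0.071]
```

View pics/tz.png

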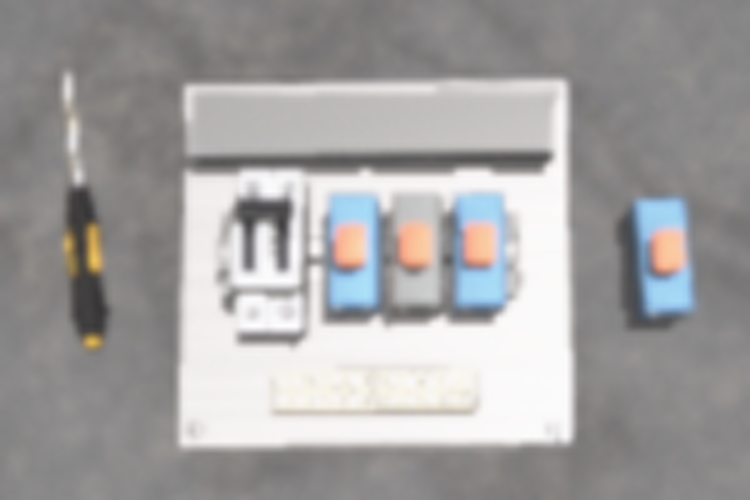

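View pics/sz.png

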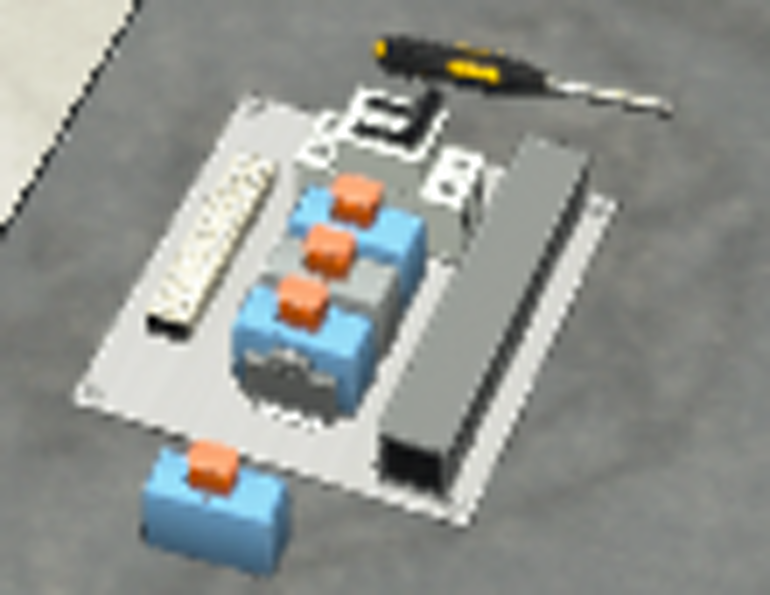

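```bash
cat > fit.py <<'E'
from h import *
from scipy.optimize import least_squares
def full(u,s,o): return (np.array(u)+.5)/s-.5+o
c=[(.1,.106,.003),(.1,-.106,.003),(-.1,-.106,.003),(-.1,.106,.003)]
t=[(0,y,.071) for y in(.010,-.0235,-.057)]
P=np.array(c+t)
T=full([(185,84),(569,80),(574,442),(180,447),(350,245),(415,244),(480,243)],5,[240,165])
S=full([(617,200),(465,522),(79,398),(250,97),(358,188),(331,242),(304,293)],7,[275,160])
def world(v,p):
    r=cv2.Rodrigues(np.array([0,0,v[2]]))[0];return r@np.array(p,float)+[v[0],v[1],0]
def res(v,which="ts"):
    # per-camera 2 px offset is not modelled
    out=[]
    for n,q in(("top",T),("side",S)):
        if n[0] in which:
            out+=[proj(n,world(v,p))-uv for p,uv in zip(P,q)]
    return np.array(out).ravel()
if __name__=="__main__":
    for w in("t","s","ts"):
        r=least_squares(res,[.5,-.07,0],args=(w,));print(w,r.x.round(4),np.abs(r.fun).max().round(2),r.fun.reshape(-1,2).round(1).tolist())
    v=r.x
    for k,p in dict(tip0=(.034*np.sin(.6),.0535,.061+.034*np.cos(.6)),tipoff=(-.0192,.0535,.089),grey=t[1]).items(): print(k,world(v,p).round(4),proj("top",world(v,p)).round(1))
E
python3 fit.py
```

```text
t [ 0.4868 -0.0651 -0.012 ] 0.65 [[0.0, 0.1], [-0.7, 0.1], [-0.3, 0.2], [0.1, -0.2], [0.2, -0.1], [0.2, -0.0], [0.2, 0.0]]
s [ 0.4907 -0.0652 -0.0156] 1.03 [[0.5, 0.1], [0.5, 0.5], [-1.0, 0.1], [-0.4, -0.8], [0.1, 0.3], [0.2, -0.2], [0.1, -0.1]]
ts [ 0.4883 -0.065  -0.0131] 1.63 [[0.0, -0.5], [-0.7, -0.4], [-0.4, -0.3], [0.1, -0.8], [0.2, -0.7], [0.2, -0.6], [0.2, -0.5], [-0.2, -0.2], [-0.0, 0.2], [-1.6, -0.1], [-1.1, -1.0], [-0.5, 0.0], [-0.5, -0.5], [-0.5, -0.4]]
tip0 [ 0.5082 -0.0117  0.0891] [292.3 204.6]
tipoff [ 0.4698 -0.0112  0.089 ] [292.2 219.6]
grey [ 0.488  -0.0885  0.071 ] [322.8 212.8]
```

```bash
python3 -m creep '[[-0.7,-0.6,0,0,0],[-1.5,-1.25,0,0,0],[-2.2,-1.9,0,0,0],[-3.0,-2.5,0,0,0],[-3.7,-3.15,0,0,0]]'; python3 -m creep '[[-0.7,-0.6,0,0,0],[-1.5,-1.25,0,0,0],[-2.2,-1.9,0,0,0],[-3.0,-2.5,0,0,0],[-3.7,-3.15,0,0,0]]'; python3 -m creep '[[0,0,0,-1,0],[0,0,0,-2,0],[0,0,0,-2.8,0],[0,0,0,-2.8,0]]'
```

```text
clock: 1.52
position: [0.3807, 0.3066, 0.2505]
tool_rot: [3.141, 0.0, 2.723]
force: [0.6, -1.2, -0.6]
grip_width: 0.0
finger_force: 0.0
clock: 2.15
position: [0.5069, 0.0438, 0.2505]
tool_rot: [3.141, 0.001, 2.724]
force: [1.2, 0.3, 0.0]
grip_width: -0.0001
finger_force: 0.0
clock: 2.65
position: [0.5061, 0.0454, 0.2504]
tool_rot: [3.141, 0.0, 3.114]
force: [0.7, -0.7, -0.4]
grip_width: 0.0
finger_force: 0.0
```

```bash
python3 -m creep '[[-0.5,-0.95,0,0,0],[-0.5,-0.95,0.6,0,0],[-0.5,-0.95,1.2,0,0],[-0.5,-0.95,1.7,0,0],[-0.5,-0.95,1.7,0,0]]'
python3 - <<'E'
from h import *
a=grab_frame("top")[165:265,240:390];b=grab_frame("side")[130:215,275:385]
a=cv2.resize(a,None,fx=4,fy=4,interpolation=cv2.INTER_CUBIC);b=cv2.resize(b,None,fx=7,fy=7,interpolation=cv2.INTER_CUBIC)
cv2.imwrite("pics/b1.png",b)
p=status.observe()["position"];q=np.array(p)-[0,0,.019]
print(p,proj("side",q),(proj("side",q)-[275,130])*7)
E
```

```text
clock: 3.28
position: [0.5335, -0.0122, 0.1469]
tool_rot: [-3.141, -0.003, 3.112]
force: [0.9, -0.8, 0.8]
grip_width: -0.0
finger_force: 0.0
[ 0.53482497 -0.01220891  0.14913383] [343.20806088 168.85434435] [477.45642613 271.98041048]
```

View pics/b1.png

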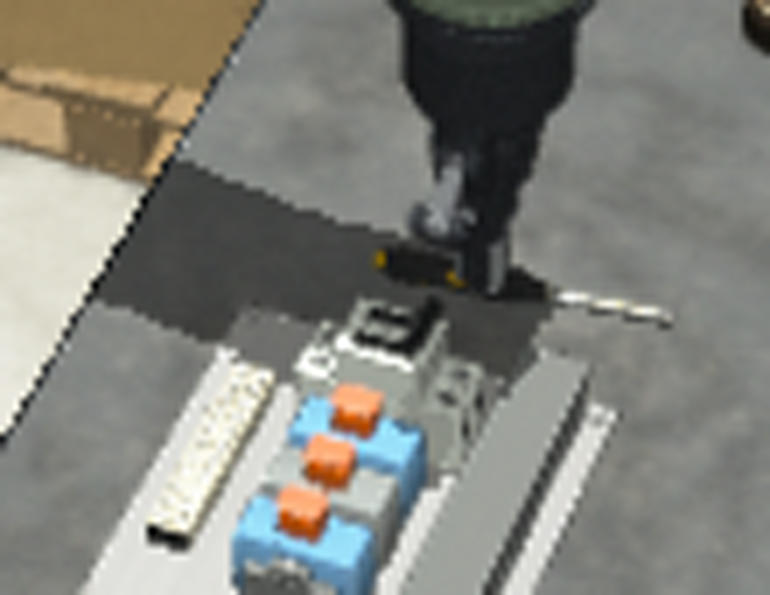

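```bash
python3 -m creep '[[0,0,0.4,0,0],[0,0,0.83,0,0],[0,0,0.83,0,0]]'; python3 -m creep '[[0.2,0,0,0,0],[0.4,0,0,0,0],[0.6,0,0,0,0],[0.8,0,0,0,0],[0.8,0,0,0,0]]'
```

```text
clock: 3.75
position: [0.5344, -0.0122, 0.0987]
tool_rot: [-3.141, -0.001, 3.114]
force: [-0.3, 0.6, 0.1]
grip_width: 0.0
finger_force: 0.0
clock: 4.38
position: [0.488, -0.0109, 0.0996]
tool_rot: [3.141, 0.005, 3.115]
force: [12.0, -0.8, -1.1]
grip_width: 0.0002
finger_force: 5.8
```

```bash
python3 -m creep '[[0,0,0,0,0],[0,0,0,0,0]]'
```

```text
clock: 4.62
position: [0.4881, -0.0109, 0.0995]
tool_rot: [3.141, 0.005, 3.115]
force: [10.2, -0.7, 1.2]
grip_width: 0.0002
finger_force: 5.4
```

```bash
python3 -m creep '[[-0.3,0,0,0,0],[-0.3,0,-0.5,0,0],[-0.3,0,-1.0,0,0],[-0.3,0.9,-1.5,0,0],[-0.3,1.5,-1.5,0,0]]'
python3 - <<'E'
from h import *
a=grab_frame("top")[185:245,270:350];b=grab_frame("side")[160:215,300:360]
a=cv2.resize(a,(480,360),interpolation=cv2.INTER_CUBIC);b=cv2.resize(b,(393,360),interpolation=cv2.INTER_CUBIC)
cv2.imwrite("pics/c1.png",np.hstack([a,b])[:,:800])
E
```

```text
clock: 5.25
position: [0.507, 0.0805, 0.1908]
tool_rot: [3.14, 0.003, 3.115]
force: [0.4, 0.5, -0.4]
grip_width: -0.0001
finger_force: 0.0
```

View pics/c1.png

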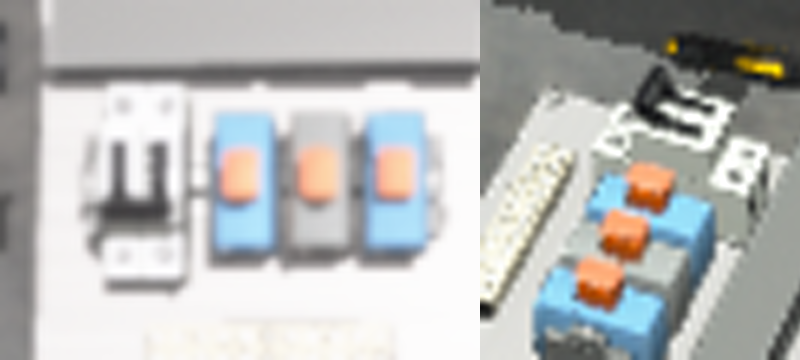

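```bash
python3 -m creep '[[0.1,-1,0,0,0],[0.2,-2,0,0,0],[0.25,-2.83,0,0,0],[0.25,-2.83,0,0,0],[0.25,-2.83,0.5,0,0]]'; python3 -m creep '[[0,0,0.4,0,0],[0,0,0.7,0,0],[0,0,0.92,0,0],[0,0,0.92,0,0],[0,0,0.92,0,0]]'
python3 - <<'E'
from h import *
b=grab_frame("side")[150:230,280:370];cv2.imwrite("pics/d1.png",cv2.resize(b,None,fx=7,fy=7,interpolation=cv2.INTER_CUBIC))
p=np.array(status.observe()["position"]);print(p,(proj("side",p-[0,0,.019])-[280,150])*7,(proj("side",[.488,-.0885,.071])-[280,150])*7)
E
```

```text
clock: 5.98
position: [0.4877, -0.0914, 0.1595]
tool_rot: [-3.142, 0.003, 3.113]
force: [0.1, -0.1, -0.8]
grip_width: -0.0002
finger_force: 0.0
clock: 6.6
position: [0.4875, -0.0908, 0.1038]
tool_rot: [-3.142, 0.001, 3.115]
force: [0.4, 0.5, 0.1]
grip_width: -0.0003
finger_force: 0.0
[ 0.48763725 -0.09079008  0.10394741] [286.76046124 289.44113077] [289.67508364 305.75464813]
```

View pics/d1.png

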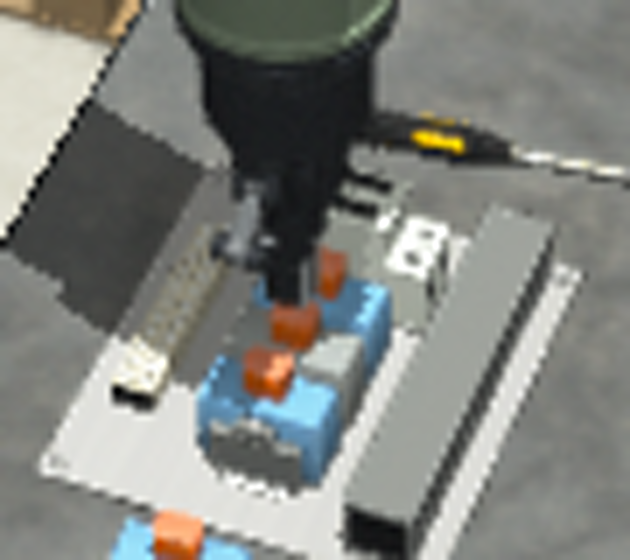

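The tool is over the grey relay's tab, with the fingertips at about (290, 300) in the crop and a clear gap in height. I'll hold there.

```bash
python3 -m creep '[[0,0.03,0,0,0],[0,0.03,0,0,0],[0,0.03,0,0,0],[0,0.03,0,0,0],[0,0.03,0,0,0]]' >/dev/null; python3 -m creep '[[0,0,0,0,0],[0,0,0,0,0],[0,0,0,0,0],[0,0,0,0,0],[0,0,0,0,0]]'>/dev/null; python3 -m creep '[[0,0,0,0,0],[0,0,0,0,0],[0,0,0,0,0],[0,0,0,0,0],[0,0,0,0,0]]'>/dev/null; python3 -m creep '[[0,0,0,0,0],[0,0,0,0,0],[0,0,0,0,0],[0,0,0,0,0],[0,0,0,0,0]]'>/dev/null; python3 -m creep '[[0,0,0,0,0],[0,0,0,0,0],[0,0,0,0,0],[0,0,0,0,0],[0,0,0,0,0]]'; python3 -c "
from workcell import bot
print(bot.job_done())"
```

```text
clock: 9.78
position: [0.4874, -0.089, 0.1033]
tool_rot: [-3.142, 0.0, 3.115]
force: [-0.2, -0.8, 0.2]
grip_width: 0.0001
finger_force: 0.0
the job is handed in; nothing more can be done
None
```

The breaker lever is over to off (checked in the pictures), and the closed fingertips are holding about 13 mm above the middle of the grey relay's orange tab, by my measurement; the job is handed in, but no verdict was returned.

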